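# Load the spice caddy and unclip it from its base

## Task

The spice caddy is going to the dining table: while it is still clipped to its base, stand the salt shaker and the spice jar that stand out at the front of the worktop, to the right of the caddy, upright in the two empty end cells, one in each. Then squeeze the two catches at the sides of the caddy's handle together and lift the caddy, level and with all four things in it, straight up until it is well clear of its base (about 10 cm); finish while holding it there with the catches squeezed, not putting it down or letting go. Do not tip the jars over, and leave everything else on the worktop, also the jars at the back, where it is.

Things in the scene. Friction and masses are not known exactly. Their poses are not given: they have to be found in the camera images.
- dock: the caddy's base: steel plate 84 x 292 x 6 mm screwed to the worktop, a windowed steel keeper for the catch hook at the middle of each long side (52 mm long, inner face 31.5 mm off the middle, top 40 mm above the worktop), 15 mm guides round the caddy's foot (2 mm play). Origin: centre of its underside, on the worktop; x across it, away from the robot, y along it to the left, z up
- caddy: white steel tray, 59 (x) x 270 (y) x 50 mm high, 0.36 kg, clipped to the base. Four cells 53 x 53 mm in a row along y at -105.5, -49.5, +49.5, +105.5 mm, walls 3 mm, floor 5 mm up; inner two full, end two empty. In the middle a wooden handle, 22 x 34 mm, top 125 mm up, a black catch on its -x and +x side. Origin: centre of its underside, 6 mm above the worktop when clipped in; axes as the base's
- grip (a point): middle of the handle, 100 mm above the caddy's underside: here the fingers squeeze the catches, from above, closing along the caddy's x. Catch plates: 28 mm wide (y), 80 to 114 mm above the underside, topped by a lip 5 mm high, 3 mm proud. Outer faces 54 mm apart at rest (60 over the lips), 36 mm pressed home. Jars beside it: 57 mm free along y, tops 111 mm above the underside
- catch_front (a joint): travel (m) of the catch on the handle's -x side, nearest the robot: 0 at rest, 0.009 pressed home (moves to +x). Sprung, 2.7 N at rest to 6.8 N pressed home. Plate and hook are one piece; from 0.0035 the hook is clear of the keeper. Unless both are clear the caddy can rise only 2 mm
- catch_back (a joint): the same for the catch on the far side of the handle (+x side, moves to -x)
- cell_left (a point): centre of the floor of the empty end cell at the caddy's left (+y) end, where the origin of the thing put there belongs; 11 mm above the worktop; the cell's walls reach 45 mm above this point
- cell_right (a point): the same for the empty end cell at the right (-y) end
- shaker: the salt shaker: round and grey with a clear waist and a holed, domed grey head, 44 mm diameter (the head 34 mm), 90 mm high, 0.1 kg, standing loose on the worktop to the right of the caddy; the head takes up the top 24 mm, 66 to 90 mm above the foot. Origin: centre of its underside
- spice_jar: the spice jar that stands alone at the front of the worktop, to the right of the caddy (not one of the row at the back): round, 42 mm diameter, 106 mm high, with a cap of 45 mm diameter from 85 mm up, 0.11 kg. Origin: centre of its underside
- jar_in_left: spice jar of the same kind, already in the caddy's inner left cell; stays there. Origin: centre of its underside
- jar_in_right: spice jar of the same kind, already in the caddy's inner right cell; stays there. Origin: centre of its underside
- pepper_mill: turned wooden pepper mill, 58 mm diameter, 170 mm high, behind the work; not needed, leave it alone. Origin: centre of its underside
- garlic: garlic bulb, 46 mm; leave it alone. Origin: centre of its underside
- lemon: lemon, 73 x 56 x 55 mm; leave it alone. Origin: centre of its underside
- teaspoon: teaspoon, 139 x 30 x 10 mm, lying near the front edge; leave it alone. Origin: centre of its underside
Mind the look-alikes: they are no part of the job. Leave any black look-alike of the spice_jar alone. What is shaped like the shaker but orange is not meant.

How it is judged:
By the outcome, as a careful person would: the job done as asked, in the order asked, and still so for the second after the job is handed in, while the arm keeps its last pose, push and grip.
It also fails if it takes over 72 s, if anything falls off the work surface, if the arm or the gripper's body presses on something with over 40 N, if the wrist force passes 120 N, or if a joint passes its speed limit or range.

## Robot

A 6-joint arm with a two-finger parallel gripper is mounted at the origin on a cart in front of the work surface, level with it; the furniture and walls round the work are solid. World frame = base frame: x ahead of the robot, y to its left, z up, the work surface at z = 0. Lengths are in m, angles in rad, forces in N, time in s.
With the tool pointing down it reaches from about 0.25 to 0.725 m from the base axis. Payload 4 kg.
Tool frame: the origin (TCP) lies between the finger pads; the fingertips stand 8 mm ahead of it and the grasp point (between the pads) lies 11 mm behind it; z points along the fingers, y is the line along which they close (so a half turn about z gives the same grasp; the last joint's range is limited). The gripper opens to 85 mm and grips with 20 to 120 N. Pads are 22 mm wide; open, the fingers measure 114 mm over their backs; the gripper's body (76 mm by 85 mm) begins 54 mm behind the grasp point. The pads swing forward as they close: fully open they stand 13 mm farther back than shut.
Start: joints at [-1.201, 0.241, 0.005, 1.335, 0, 1.571], TCP at [0.181, -0.466, 0.239] pointing down, gripper open.
Joint ranges: [-2.72, 2.72], [-1.05, 1.87], [-1.09, 1.28], [-1.99, 2.15], [-1.42, 1.44], [-3.14, 3.14]. Speed limits (rad/s): [2.79, 2.79, 3.14, 3.14, 3.14, 3.14].

## Interface

Orientations are given as a unit quaternion [x, y, z, w].
In Python, from workcell import status, viewer, bot gives the robot as it stands.
- The arm moves only by the tool servo_tool, never from a script. Its argument "commands" is a list of rows, each a list of 5 numbers: the finger opening in mm, from 0 to 85.4, then the shift along the tool's x, y, z in mm, then the turn about the tool's z in rad. A call has 1 to 20 rows; each row shifts and turns the commanded pose from where the row before left it, along the tool's axes as they then stand; what a row does not reach is not made up. A row lasts 1/8 s, in which the tool goes at most 62.5 mm and 10.7 degrees, less where a joint would pass 70% of its speed; a pose out of reach is approached as far as the arm can. A call is refused whole if a number of a shift passes 62.5 or a number of a turn 0.188, either way. A call with a gripper value outside its range is refused whole. The fingers move at their own pace and stop on an object; the grip force is fixed at half the most. Time passes only in rows, so rows that do not move let the fingers close. It gives the time, the measured TCP pose, the force, the opening and the grip force at its end, in the units of the state.
- status.get_obs(): the state, without advancing time (a new reading comes with each control period).
- viewer.camera(name): name is "side" or "top"; returns (picture, depth): 400x640x3 uint8, red, green, blue; 400x640 float32, m along the optical axis (not along the pixel's ray), 0 where there is no reading.
- viewer.get_calibration(name): a dict with "camera_matrix" (3x3 intrinsics, pixels), "distortion" ([k1, k2, p1, p2, k3] as OpenCV has them; the pictures are not rectified), "R" (3x3) and "t" (3): a world point X has camera coordinates R X + t. Camera axes: x right, y down, z forward; pixel columns grow to the right and rows downward; lengths in m; the calibration is good to about 2 mm. A picture is of the moment at which its call begins. get_calibration takes no time and is no camera call.
- bot.job_done(): hands the job in; it is judged then, once.
Trained networks look in the newest picture that a camera, given by its name, has taken for a name from the list of things; names that differ only in an ending like _2 or _b are one class to them, and where a whole thing is asked for, a point or a joint stands for the part that bears it (a point fixed in the world has none). Each returns a list of dicts, best first, with "p" (0 to 1); they miss things now and then, are a little off and sometimes report something else, mostly with a low value. They report only what shows in the picture. A call takes as long as a camera call. They do not tell look-alikes from the thing itself.
- viewer.masks_of(camera, label): "mask" (400x640 bool, what is visible of it) and "pixel" ([row, column] in pixels, amid what is visible of it).
- viewer.spot_point(camera, label): "pixel" ([row, column] in pixels: a listed point, or the origin of a listed thing).
The state is a dict: "clock": time; "joint_pos": joint angles; "joint_vel": joint speeds; "tau": joint torques, N m; "eef_pos": TCP position; "tool_rot": TCP orientation; "ft_force": force on the tool from outside, world axes, zero at the start; "ft_torque": the same for the moment, N m; "grip_width": finger opening in m; "grasp_force": force on a finger pad.
Only numpy, scipy, OpenCV 4.12 (cv2) and the standard library are available. Lean on these libraries where they do the work, as an engineer would, in place of code of your own. Each camera call takes 0.05 s, during which the arm holds its last target. There are 200 camera calls.

## Working session

There is one attempt and no reset: what is moved stays moved. The work goes in short steps, Python scripts to look and compute and a tool call to move; the robot and the scene stay as the last step left them, time stands still between calls to the robot, and variables do not carry over. Pictures are saved under pics/ and viewed, at most 10 in all, crops included, and the job is handed in when it is done.

Besides the shell and the picture viewer there is one more tool, called after "Request:" as name(argument=value, ...), one argument or row to a line, values as JSON. servo_tool: Moves the arm, as the interface text tells. Its arguments: {"type":"object","properties":{"commands":{"type":"array"}},"required":["commands"]}

```bash
mkdir -p pics
cat > h.py <<'E'
import numpy as np, cv2
from workcell import status, viewer, bot
def ray(cam,px):
    c=viewer.get_calibration(cam);K=np.array(c["camera_matrix"]);R=np.array(c["R"]);t=np.array(c["t"])
    u=cv2.undistortPoints(np.array([[[px[1],px[0]]]],float),K,np.array(c["distortion"]))[0,0]
    return -R.T@t, R.T@np.array([u[0],u[1],1.])
def onz(cam,px,z):
    o,d=ray(cam,px); return o+d*(z-o[2])/d[2]
def cloud(cam,depth,mask):
    r,c=np.nonzero(mask&(depth>0)); k=viewer.get_calibration(cam);K=np.array(k["camera_matrix"])
    u=cv2.undistortPoints(np.stack([c,r],1).astype(float)[:,None],K,np.array(k["distortion"]))[:,0]
    P=np.c_[u,np.ones(len(u))]*depth[r,c][:,None]
    return (P-np.array(k["t"]))@np.array(k["R"])
E
python3 - <<'E'
from h import *
for cam in("top","side"):
    p,d=viewer.camera(cam); cv2.imwrite(f"pics/{cam}1.png",p[:,:,::-1])
    k=viewer.get_calibration(cam);print(cam,(-np.array(k["R"]).T@k["t"]).round(3))
    for l in["shaker","spice_jar","caddy","cell_left","cell_right","grip"]:
        for m in viewer.masks_of(cam,l)[:4] if l in("shaker","spice_jar","caddy") else []:
            P=cloud(cam,d,m["mask"]);
            if len(P)<5: continue
            top=P[P[:,2]>np.percentile(P[:,2],95)-.006]
            print(l,round(m["p"],2),m["pixel"],"n",len(P),"top",top.mean(0).round(3),"lo",P.min(0).round(3),"hi",P.max(0).round(3))
        for s in viewer.spot_point(cam,l)[:4]: 
            z={"cell_left":.011,"cell_right":.011,"grip":.106,"caddy":.006}.get(l,0)
            print("  spot",l,round(s["p"],2),np.round(s["pixel"]),onz(cam,s["pixel"],z).round(3))
o=status.get_obs();print(o["eef_pos"],o["tool_rot"],o["clock"])
E
```

```text
top [ 0.396 -0.161  1.089]
shaker 0.73 [207.9, 352.7] n 199 top [ 0.526 -0.223  0.086] lo [ 0.503 -0.242 -0.003] hi [ 0.554 -0.202  0.091]
shaker 0.49 [238.9, 371.1] n 154 top [ 0.434 -0.28   0.087] lo [ 0.417 -0.292  0.034] hi [ 0.45  -0.259  0.091]
  spot shaker 0.7 [237. 373.] [ 0.438 -0.278  0.   ]
  spot shaker 0.55 [207. 351.] [ 0.525 -0.214  0.   ]
spice_jar 0.86 [215.3, 429.5] n 370 top [ 0.501 -0.433  0.105] lo [ 0.478 -0.463 -0.004] hi [ 0.523 -0.411  0.11 ]
spice_jar 0.8 [211.0, 399.0] n 289 top [ 0.501 -0.351  0.106] lo [ 0.479 -0.371  0.021] hi [ 0.523 -0.329  0.11 ]
spice_jar 0.59 [210.7, 460.3] n 445 top [ 0.506 -0.516  0.106] lo [ 0.483 -0.577 -0.004] hi [ 0.542 -0.492  0.113]
  spot spice_jar 0.88 [215. 397.] [ 0.502 -0.348  0.   ]
  spot spice_jar 0.76 [215. 426.] [ 0.498 -0.435  0.   ]
  spot spice_jar 0.39 [213. 260.] [0.513 0.051 0.   ]
caddy 0.97 [215.4, 272.1] n 1640 top [ 0.494 -0.001  0.128] lo [ 0.43  -0.138  0.   ] hi [0.567 0.149 0.135]
  spot caddy 0.74 [219. 275.] [0.494 0.007 0.006]
  spot cell_left 0.89 [209. 242.] [0.524 0.104 0.011]
  spot cell_right
[... 854 characters left out ...]
0.475 -0.459 -0.003] hi [ 0.588 -0.343  0.111]
spice_jar 0.62 [199.5, 280.3] n 1135 top [ 0.475 -0.04   0.156] lo [ 0.229 -0.49  -0.004] hi [0.589 0.149 0.539]
  spot spice_jar 0.67 [291. 373.] [ 0.506 -0.44   0.   ]
  spot spice_jar 0.65 [269. 350.] [ 0.502 -0.354  0.   ]
  spot spice_jar 0.64 [312. 394.] [ 0.511 -0.515  0.   ]
  spot caddy 0.89 [190. 276.] [0.493 0.004 0.006]
  spot caddy 0.16 [293. 369.] [ 0.493 -0.442  0.006]
  spot cell_right 0.59 [210. 288.] [ 0.476 -0.094  0.011]
  spot grip 0.78 [162. 274.] [0.495 0.006 0.106]
  spot grip 0.33 [292. 372.] [ 0.449 -0.498  0.106]
[ 0.1807101  -0.46619159  0.23929843] [ 9.82955045e-01  1.83846076e-01  4.15019896e-07 -1.37524386e-05] 1.0
```

View pics/top1.png

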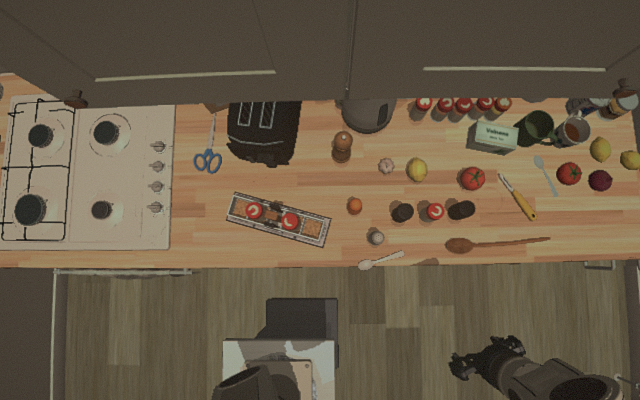

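View pics/side1.png

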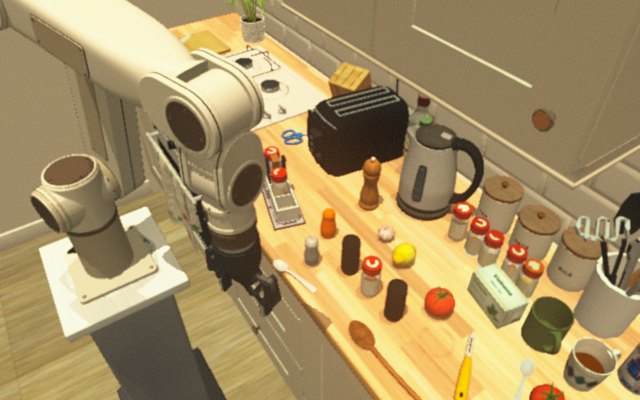

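Spice jar candidates (top picture, row/col): a red-capped jar at (211,435), black jars at (212,402) and (210,460), and a row of red caps at the back around (103,425–503). Shaker candidates: a grey one at (238,376) and an orange one at (205,354). By the description I choose the red-capped jar at (211,435) and the grey shaker at (238,376), and will check both in a crop.

Run:
```python
from h import *
p,d=viewer.camera("top"); p2,d2=viewer.camera("side")
a=cv2.resize(p[180:280,215:480],(795,300),interpolation=cv2.INTER_CUBIC); b=cv2.resize(p2[150:330,240:480],(400,300),interpolation=cv2.INTER_CUBIC)
im=np.zeros((600,800,3),np.uint8);im[:300,:795]=a;im[300:,:400]=b
cv2.imwrite("pics/crop1.png",im[:,:,::-1])
# caddy rims: points 0.035..0.075 within area ; tray top z=0.056
P=cloud("top",d,np.ones(d.shape,bool))
near=(abs(P[:,0]-.495)<.11)&(abs(P[:,1])<.19)
for lo,hi in((.045,.065),(.004,.065)):
    Q=P[near&(P[:,2]>lo)&(P[:,2]<hi)]; print(len(Q),cv2.minAreaRect((Q[:,:2]*1000).astype(np.float32)))
for nm,lo,hi in(("handle",.122,.14),("jartops",.108,.121)):
    Q=P[near&(P[:,2]>lo)&(P[:,2]<hi)];print(nm,len(Q),Q.mean(0).round(4),Q.min(0).round(3),Q.max(0).round(3))
# red caps
hsv=cv2.cvtColor(p,cv2.COLOR_RGB2HSV);red=((hsv[...,0]<8)|(hsv[...,0]>172))&(hsv[...,1]>120)&(hsv[...,2]>80)
n,l,s,c=cv2.connectedComponentsWithStats(red.astype(np.uint8))
for i in range(1,n):
    if s[i,4]>40 and 180<c[i][1]<250: print("red",c[i].round(1),s[i,4],onz("top",c[i][::-1],.117 if c[i][0]<330 else .106).round(4))
```

```text
454 ((494.7302551269531, -1.4503631591796875), (269.30560302734375, 60.927528381347656), 73.2765884399414)
2032 ((494.45550537109375, 3.4706878662109375), (215.127685546875, 364.0451965332031), 0.2856353521347046)
handle 182 [ 0.4938 -0.0009  0.1276] [ 0.463 -0.02   0.122] [0.526 0.019 0.134]
jartops 454 [ 0.4938 -0.0028  0.1164] [ 0.458 -0.069  0.108] [0.531 0.066 0.121]
red [253.4 210.4] 169 [0.5079 0.0459 0.117 ]
red [434.8 210.5] 165 [ 0.501  -0.4307  0.106 ]
red [290.  220.9] 210 [ 0.4789 -0.0503  0.117 ]
```

View pics/crop1.png

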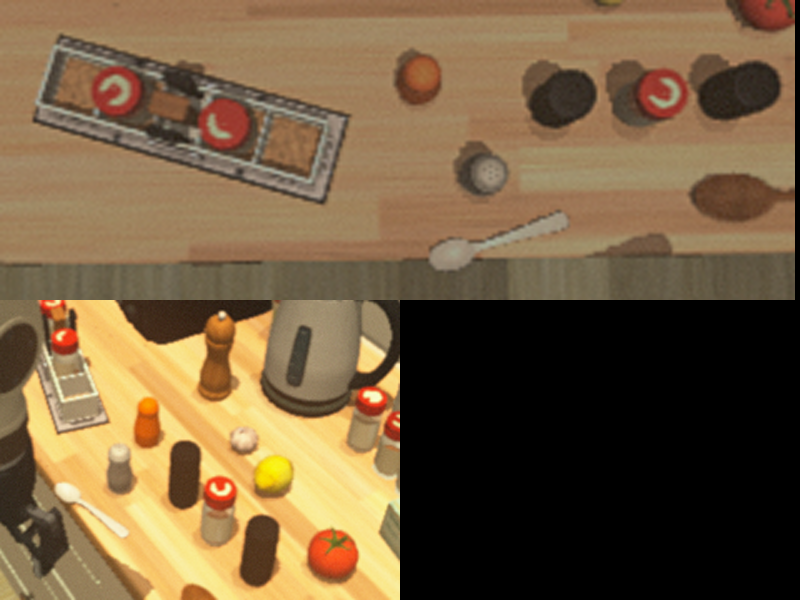

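The crop confirms the choice: the red-capped jar stands between two black look-alikes. The grey holed shaker is in front of the orange one, just above the spoon. The caddy centre is about (0.494, -0.0015), yaw -0.292. After a turn of -0.909 about the tool z, the tool x axis lies along caddy y and tool y along caddy x.

Request:
servo_tool(
  commands=[
    [85,0,0,0,-0.1515],
    [85,0,0,0,-0.1515],
    [85,0,0,0,-0.1515],
    [85,0,0,0,-0.1515],
    [85,0,0,0,-0.1515],
    [85,0,0,0,-0.1515],
    [85,31.3,23.8,0,0],
    [85,31.3,23.8,0,0],
    [85,31.3,23.8,0,0],
    [85,31.3,23.8,0,0],
    [85,31.3,23.8,0,0],
    [85,31.3,23.8,0,0],
    [85,31.3,23.8,0,0],
    [85,31.3,23.8,0,0],
    [85,0,0,30,0],
    [85,0,0,30,0],
    [85,0,0,0,0],
  ],
)

```text
clock: 3.22
eef_pos: [0.4336, -0.28, 0.1771]
tool_rot: [0.802, 0.597, -0.001, -0.003]
ft_force: [0.5, 0.0, 0.6]
grip_width: 0.085
grasp_force: 0.0
```

Run:
```python
from h import *
o=status.get_obs();q=o["tool_rot"];print(2*np.arctan2(q[1],q[0]))
for cam in("side","top"):
    p,d=viewer.camera(cam)
    if cam=="side": cv2.imwrite("pics/s2.png",cv2.resize(p[130:330,220:480],(780,600),interpolation=cv2.INTER_CUBIC)[:,:,::-1])
    P=cloud(cam,d,np.ones(d.shape,bool))
    for nm,c,zl,zh in(("shaker",(.435,-.281),.015,.06),("shakertop",(.435,-.281),.07,.1),("jar",(.5,-.433),.09,.12),("jarbody",(.5,-.433),.02,.08)):
        Q=P[(np.hypot(P[:,0]-c[0],P[:,1]-c[1])<.033)&(P[:,2]>zl)&(P[:,2]<zh)]
        if len(Q)>8:
            # fit circle with known radius
            from scipy.optimize import least_squares
            r={"shaker":.02,"shakertop":.017,"jar":.0225,"jarbody":.021}[nm]
            print(cam,nm,len(Q),np.median(Q,0).round(4),Q.min(0).round(3),Q.max(0).round(3),cv2.minEnclosingCircle((Q[:,:2]*1000).astype(np.float32)))
    for s in viewer.spot_point(cam,"shaker")[:3]: print(s["p"],onz(cam,s["pixel"],0).round(4))
```

```text
1.2791471689396914
side shaker 206 [ 0.4235 -0.2962  0.0388] [ 0.412 -0.305  0.015] [ 0.452 -0.268  0.06 ] ((432.25677490234375, -283.2093505859375), 21.52356719970703)
side shakertop 145 [ 0.4287 -0.2882  0.0842] [ 0.415 -0.3    0.07 ] [ 0.449 -0.269  0.09 ] ((431.9268798828125, -284.887939453125), 16.991289138793945)
side jar 319 [ 0.4956 -0.4393  0.1051] [ 0.476 -0.458  0.09 ] [ 0.521 -0.413  0.11 ] ((499.3678894042969, -434.93743896484375), 23.309450149536133)
side jarbody 333 [ 0.4853 -0.4503  0.0522] [ 0.476 -0.459  0.02 ] [ 0.52  -0.417  0.08 ] ((498.9250793457031, -435.9667053222656), 23.70191764831543)
0.87 [ 0.4389 -0.2819  0.    ]
0.82 [ 0.5233 -0.2212  0.    ]
0.4 [ 0.3707 -0.2915  0.    ]
top shaker 29 [ 0.4396 -0.2628  0.0415] [ 0.426 -0.271  0.025] [ 0.454 -0.259  0.059] ((440.0959167480469, -265.5787353515625), 14.797476768493652)
0.57 [ 0.5278 -0.2165  0.    ]
0.5 [ 0.4317 -0.2767  0.    ]
```

View pics/s2.png

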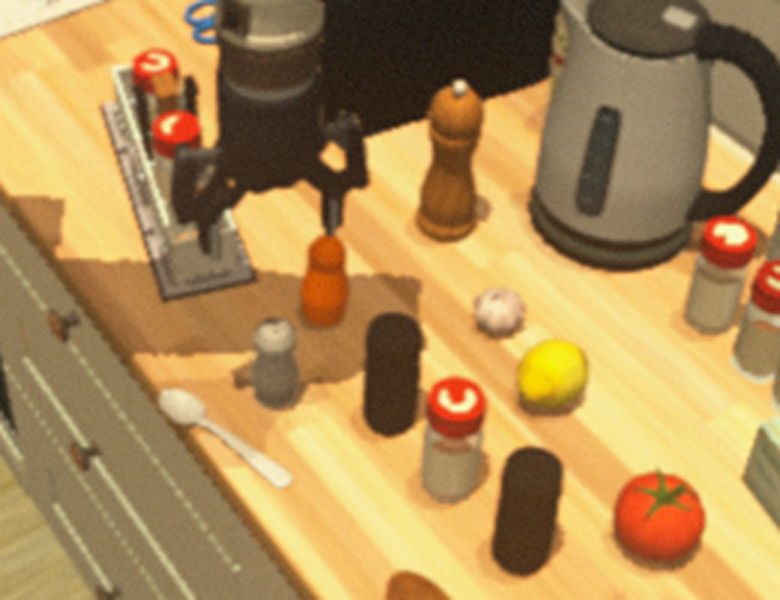

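The open fingers stand over the grey shaker at (365,273), which sits clear of the orange one. I go down on it and close.

Request:
servo_tool(
  commands=[
    [85,-2,0,28,0],
    [85,0,0,28,0],
    [85,0,0,28,0],
    [85,0,0,26,0],
    [85,0,0,0,0],
    [25,0,0,0,0],
    [25,0,0,0,0],
    [25,0,0,0,0],
    [25,0,0,0,0],
    [25,0,0,0,0],
    [25,0,0,0,0],
    [25,0,0,0,0],
  ],
)

```text
clock: 4.92
eef_pos: [0.4352, -0.2837, 0.0708]
tool_rot: [0.802, 0.597, 0.0, 0.001]
ft_force: [-2.0, 0.9, 4.8]
grip_width: 0.0307
grasp_force: 58.7
```

Request:
servo_tool(
  commands=[
    [25,0,0,-5,0],
    [25,0,0,-10,0],
    [25,0,0,-25,0],
    [25,0,0,-35,0],
    [25,0,0,-35,0],
    [25,0,0,-20,0],
    [25,0,0,0,0],
    [25,0,0,0,0],
  ],
)

```text
clock: 5.92
eef_pos: [0.434, -0.2828, 0.1985]
tool_rot: [0.802, 0.597, -0.0, -0.001]
ft_force: [-1.3, -1.2, -1.3]
grip_width: 0.0308
grasp_force: 59.1
```

Run:
```python
from h import *
o=status.get_obs();e=o["eef_pos"];print(e,o["grip_width"],o["ft_force"])
for cam in("side","top"):
    p,d=viewer.camera(cam)
    if cam=="side": cv2.imwrite("pics/s3.png",cv2.resize(p[130:330,220:480],(780,600),interpolation=cv2.INTER_CUBIC)[:,:,::-1])
    P=cloud(cam,d,np.ones(d.shape,bool))
    Q=P[(np.hypot(P[:,0]-e[0],P[:,1]-e[1])<.035)&(P[:,2]>.09)&(P[:,2]<.15)]
    if len(Q)>8: print(cam,len(Q),Q.min(0).round(3),Q.max(0).round(3),cv2.minEnclosingCircle((Q[Q[:,2]<.135][:,:2]*1000).astype(np.float32)))
```

```text
[ 0.43404136 -0.28279771  0.19849077] 0.030809789292527503 [-1.32218088 -1.23967019 -1.26787337]
side 89 [ 0.412 -0.302  0.128] [ 0.447 -0.272  0.15 ] ((430.07958984375, -284.5057373046875), 17.81155776977539)
```

View pics/s3.png

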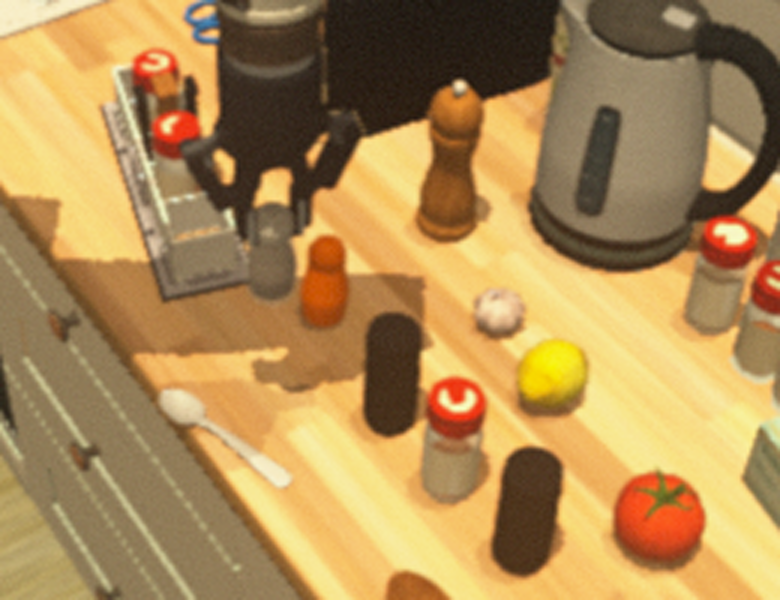

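Shaker is held upright at (250,273) in the crop, foot about 0.128 above the worktop. Moving over the right cell.

Request:
servo_tool(
  commands=[
    [25,30,-3.6,0,0],
    [25,40,-5,0,0],
    [25,40,-5,0,0],
    [25,40,-5,0,0],
    [25,31,-5,0,0],
    [25,0,0,25,0],
    [25,0,0,25,0],
    [25,0,0,0,0],
    [25,0,0,0,0],
  ],
)

```text
clock: 7.15
eef_pos: [0.4642, -0.1031, 0.1495]
tool_rot: [0.803, 0.597, -0.0, -0.0]
ft_force: [-0.5, 0.3, -0.8]
grip_width: 0.0309
grasp_force: 59.3
```

Run:
```python
from h import *
o=status.get_obs();e=o["eef_pos"];print(e,o["grip_width"],o["ft_force"])
C=np.array([.494,-.0015]);A=np.array([.2878,.9577]);B=np.array([.9577,-.2878])
print("tcp ab",((e[:2]-C)@A).round(4),((e[:2]-C)@B).round(4))
for cam in("side","top"):
    p,d=viewer.camera(cam)
    if cam=="side": cv2.imwrite("pics/s4.png",cv2.resize(p[130:250,230:390],(800,600),interpolation=cv2.INTER_CUBIC)[:,:,::-1])
    P=cloud(cam,d,np.ones(d.shape,bool)); ab=np.c_[(P[:,:2]-C)@A,(P[:,:2]-C)@B,P[:,2]]
    Q=ab[(abs(ab[:,0]+.1055)<.03)&(abs(ab[:,1])<.03)&(P[:,2]>.085)&(P[:,2]<.12)]
    if len(Q): print(cam,"shaker ab",Q.min(0).round(4),Q.max(0).round(4),len(Q))
    for nm,z0,z1 in(("rim",.05,.062),):
        Q=ab[(abs(ab[:,0])<.15)&(abs(ab[:,1])<.05)&(P[:,2]>z0)&(P[:,2]<z1)]
        print(cam,nm,np.percentile(Q[:,:2],[1,99],axis=0).round(4),len(Q))
```

```text
[ 0.46418515 -0.10310917  0.14952272] 0.03091125144928612 [-0.48052676  0.25584515 -0.78941562]
tcp ab -0.1059 0.0007
side shaker ab [-0.1299 -0.0231  0.0855] [-0.0975  0.0183  0.1198] 142
side rim [[-0.1385 -0.0307]
 [ 0.0777  0.0301]] 233
top rim [[-0.1341 -0.0296]
 [ 0.1341  0.0308]] 138
```

View pics/s4.png

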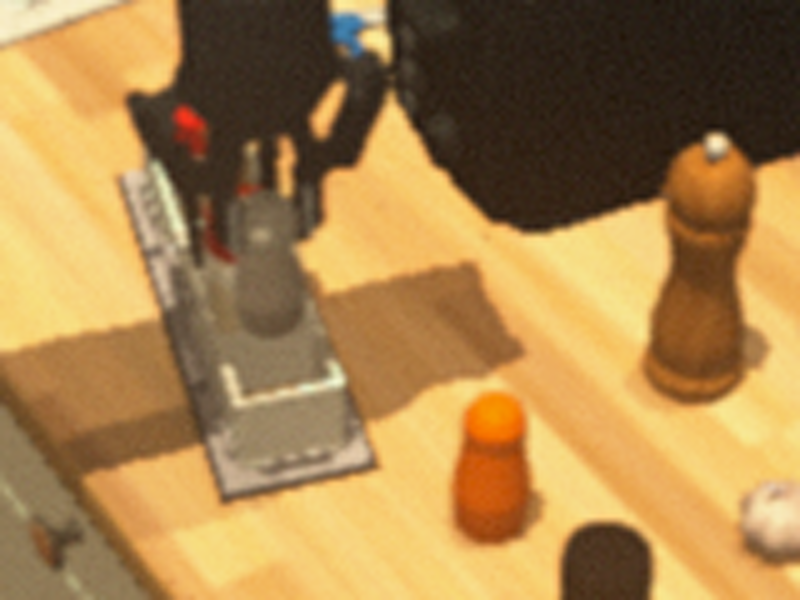

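The shaker hangs over the right cell (shaker at (300,270) in the crop, cell rim (375,285)). Offsets agree within about 2 mm, so I lower it.

Request:
servo_tool(
  commands=[
    [25,0,-0.5,20,0],
    [25,0,0,20,0],
    [25,0,0,16,0],
    [25,0,0,6,0],
    [25,0,0,2,0],
    [25,0,0,0,0],
    [25,0,0,0,0],
  ],
)

```text
clock: 8.12
eef_pos: [0.4641, -0.103, 0.086]
tool_rot: [0.802, 0.597, 0.0, 0.001]
ft_force: [-0.6, 0.3, -1.0]
grip_width: 0.0305
grasp_force: 59.3
```

Request:
servo_tool(
  commands=[
    [25,0,0,2,0],
    [25,0,0,2,0],
    [25,0,0,0,0],
    [25,0,0,0,0],
  ],
)

```text
clock: 8.62
eef_pos: [0.4638, -0.1029, 0.0818]
tool_rot: [0.802, 0.597, 0.0, 0.0]
ft_force: [-1.1, 0.2, 5.3]
grip_width: 0.0306
grasp_force: 60.1
```

Request:
servo_tool(
  commands=[
    [50,0,0,0,0],
    [80,0,0,0,0],
    [80,0,0,0,0],
    [80,0,0,0,0],
    [80,0,0,-20,0],
    [80,0,0,-50,0],
    [80,0,0,-50,0],
    [85,-25.7,10,0,0],
    [85,-40,16,0,0],
    [85,-50,22,0,0],
    [85,-50,22,0,0],
    [85,-50,22,0,0],
    [85,-50,22,0,0],
    [85,-40,16,0,0],
    [85,0,0,0,0],
    [85,0,0,0,0],
  ],
)

```text
clock: 10.62
eef_pos: [0.4998, -0.4325, 0.2007]
tool_rot: [0.803, 0.597, 0.0, -0.001]
ft_force: [0.0, 0.7, -0.8]
grip_width: 0.0851
grasp_force: 0.0
```

Run:
```python
from h import *
o=status.get_obs();e=o["eef_pos"];print(e,o["grip_width"],o["clock"])
C=np.array([.494,-.0015]);A=np.array([.2878,.9577]);B=np.array([.9577,-.2878])
for cam in("side","top"):
    p,d=viewer.camera(cam)
    if cam=="side": cv2.imwrite("pics/s5.png",cv2.resize(p[130:330,220:480],(780,600),interpolation=cv2.INTER_CUBIC)[:,:,::-1])
    P=cloud(cam,d,np.ones(d.shape,bool)); ab=np.c_[(P[:,:2]-C)@A,(P[:,:2]-C)@B,P[:,2]]
    Q=ab[(abs(ab[:,0]+.1055)<.025)&(abs(ab[:,1])<.025)&(P[:,2]>.07)&(P[:,2]<.12)]
    if len(Q): print(cam,"shaker ab",Q.min(0).round(4),Q.max(0).round(4),len(Q))
```

```text
[ 0.49980131 -0.43254287  0.20065138] 0.08513902351293572 10.625
side shaker ab [-0.1256 -0.0195  0.0702] [-0.0934  0.0141  0.1021] 158
top shaker ab [-0.1205 -0.0177  0.0868] [-0.0866  0.0149  0.1017] 127
```

View pics/s5.png

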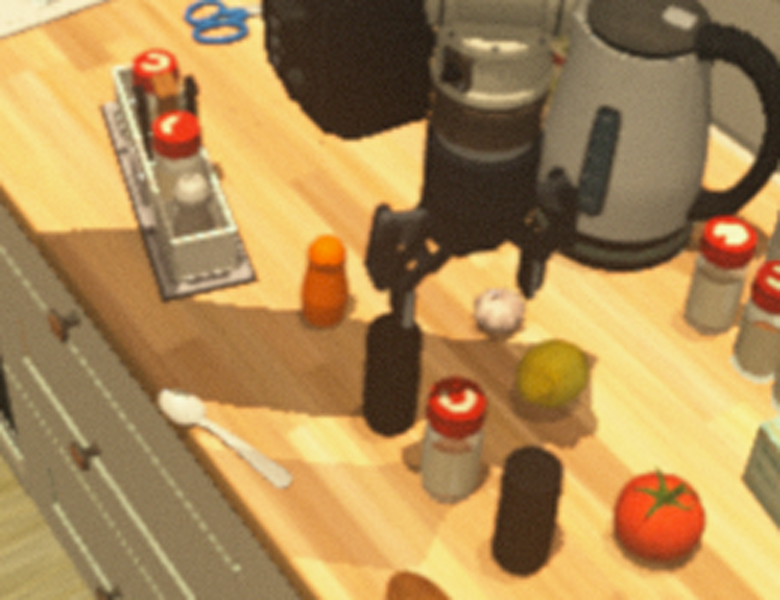

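The shaker stands upright in the right cell (190,190), and the gripper is over the red-capped jar (420,455). Down and grip the cap.

Request:
servo_tool(
  commands=[
    [85,0,0,35,0],
    [85,0,0,35,0],
    [85,0,0,30,0],
    [85,0,0,17,0],
    [85,0,0,0,0],
    [35,0,0,0,0],
    [35,0,0,0,0],
    [35,0,0,0,0],
    [35,0,0,0,0],
    [35,0,0,0,0],
    [35,0,0,0,0],
  ],
)

```text
clock: 12.1
eef_pos: [0.5009, -0.4339, 0.0862]
tool_rot: [0.803, 0.597, 0.0, 0.002]
ft_force: [-1.3, 0.9, 5.3]
grip_width: 0.043
grasp_force: 61.5
```

Request:
servo_tool(
  commands=[
    [35,0,0,-5,0],
    [35,0,0,-20,0],
    [35,0,0,-40,0],
    [35,0,0,-45,0],
    [35,0,0,-40,0],
    [35,27.6,-7,0,0],
    [35,40,-10,0,0],
    [35,50,-13,0,0],
    [35,50,-13,0,0],
    [35,50,-13,0,0],
    [35,50,-13,0,0],
    [35,50,-13,0,0],
    [35,50,-13,0,0],
    [35,50,-13,0,0],
    [35,50,-13,0,0],
    [35,30,-6,0,0],
    [35,20,-4,0,0],
    [35,0,0,0,0],
    [35,0,0,0,0],
  ],
)

```text
clock: 14.48
eef_pos: [0.5235, 0.0995, 0.2342]
tool_rot: [0.803, 0.596, -0.0, 0.0]
ft_force: [-0.2, 0.1, -1.3]
grip_width: 0.043
grasp_force: 61.1
```

Run:
```python
from h import *
o=status.get_obs();e=o["eef_pos"];print(e,o["grip_width"],o["ft_force"],o["clock"],2*np.arctan2(*o["tool_rot"][1::-1]))
C=np.array([.494,-.0015]);A=np.array([.2878,.9577]);B=np.array([.9577,-.2878])
print("tcp ab",((e[:2]-C)@A).round(4),((e[:2]-C)@B).round(4))
p,d=viewer.camera("side");cv2.imwrite("pics/s6.png",cv2.resize(p[90:240,210:410],(800,600),interpolation=cv2.INTER_CUBIC)[:,:,::-1])
P=cloud("side",d,np.ones(d.shape,bool)); ab=np.c_[(P[:,:2]-C)@A,(P[:,:2]-C)@B,P[:,2]]
Q=ab[(abs(ab[:,0]-.1055)<.035)&(abs(ab[:,1])<.035)&(P[:,2]>.13)&(P[:,2]<.2)]
if len(Q): print("jar ab",Q.min(0).round(4),Q.max(0).round(4),len(Q))
```

```text
[0.52352127 0.0994849  0.23415794] 0.04299417909124277 [-0.1959225   0.0636743  -1.26001671] 14.475 1.2778168455480736
tcp ab 0.1052 -0.0008
jar ab [ 0.0773 -0.0243  0.1479] [0.1066 0.0205 0.1998] 231
```

View pics/s6.png

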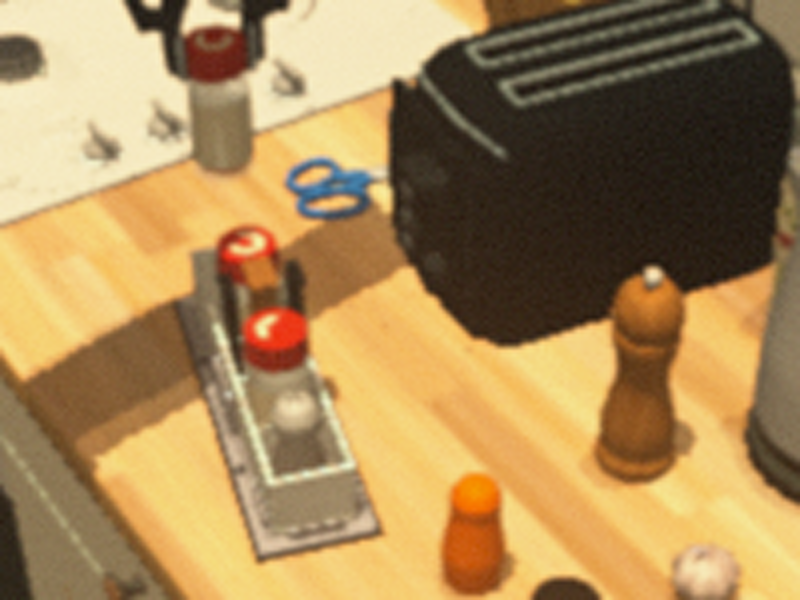

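The jar hangs upright above the left cell. I lower it with a 1 mm correction.

Request:
servo_tool(
  commands=[
    [35,1,0.8,30,0],
    [35,0,0,30,0],
    [35,0,0,25,0],
    [35,0,0,15,0],
    [35,0,0,12,0],
    [35,0,0,12,0],
    [35,0,0,8,0],
    [35,0,0,0,0],
    [35,0,0,0,0],
  ],
)

```text
clock: 15.65
eef_pos: [0.5251, 0.1012, 0.1028]
tool_rot: [0.802, 0.597, 0.0, 0.0]
ft_force: [-0.1, -0.2, -1.5]
grip_width: 0.0432
grasp_force: 61.1
```

Request:
servo_tool(
  commands=[
    [35,0,0,3,0],
    [35,0,0,2,0],
    [35,0,0,1,0],
    [35,0,0,0,0],
    [35,0,0,0,0],
  ],
)

```text
clock: 16.27
eef_pos: [0.5249, 0.1013, 0.0972]
tool_rot: [0.802, 0.597, 0.0, 0.0]
ft_force: [-1.7, 0.6, 6.1]
grip_width: 0.043
grasp_force: 61.5
```

Request:
servo_tool(
  commands=[
    [50,0,0,0,0],
    [80,0,0,0,0],
    [80,0,0,0,0],
    [80,0,0,0,0],
    [80,0,0,-20,0],
    [80,0,0,-45,0],
    [85,0,0,-45,0],
    [85,-37,0,0,0],
    [85,-40,0,0,0],
    [85,-30,0,0,0],
    [85,0,0,0,0],
    [85,0,0,0,0],
  ],
)

```text
clock: 17.77
eef_pos: [0.4941, -0.0011, 0.2063]
tool_rot: [0.803, 0.597, 0.0, -0.0]
ft_force: [0.4, 0.1, -0.6]
grip_width: 0.0849
grasp_force: 0.0
```

Run:
```python
from h import *
o=status.get_obs();e=o["eef_pos"];print(e,o["grip_width"],o["ft_force"],o["clock"],2*np.arctan2(*o["tool_rot"][1::-1]))
C=np.array([.494,-.0015]);A=np.array([.2878,.9577]);B=np.array([.9577,-.2878])
print("tcp ab",((e[:2]-C)@A).round(4),((e[:2]-C)@B).round(4))
for cam in("side","top"):
    p,d=viewer.camera(cam)
    if cam=="side": cv2.imwrite("pics/s7.png",cv2.resize(p[90:240,210:410],(800,600),interpolation=cv2.INTER_CUBIC)[:,:,::-1])
    P=cloud(cam,d,np.ones(d.shape,bool)); ab=np.c_[(P[:,:2]-C)@A,(P[:,:2]-C)@B,P[:,2]]
    for nm,a,z0,z1 in(("left",.1055,.1,.13),("right",-.1055,.07,.11)):
        Q=ab[(abs(ab[:,0]-a)<.03)&(abs(ab[:,1])<.03)&(P[:,2]>z0)&(P[:,2]<z1)]
        if len(Q): print(cam,nm,Q.min(0).round(4),Q.max(0).round(4),len(Q))
```

```text
[ 0.49411449 -0.00110867  0.20634885] 0.08488768704361022 [ 0.37421387  0.05613327 -0.55956399] 17.775 1.2786445005531235
tcp ab 0.0004 -0.0
side left [ 0.0792 -0.0237  0.1005] [0.1267 0.0198 0.1212] 156
side right [-0.1252 -0.0193  0.07  ] [-0.0758  0.014   0.1066] 160
top right [-0.1204 -0.0183  0.0701] [-0.0869  0.0149  0.1017] 133
```

View pics/s7.png

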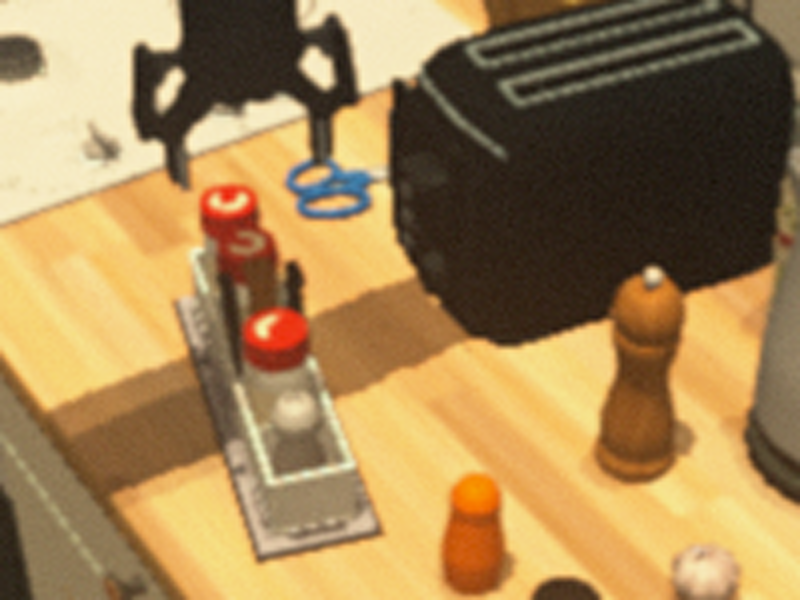

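All four stand upright in the caddy: jar (210,230), inner jars (250,250) and (335,275), shaker (410,295). Down onto the catches.

Request:
servo_tool(
  commands=[
    [85,0,0,30,0],
    [85,0,0,30,0],
    [85,0,0,25,0],
    [85,0,0,17,0],
    [85,0,0,10,0],
    [85,0,0,0,0],
    [62,0,0,0,0],
    [50,0,0,0,0],
    [40,0,0,0,0],
    [28,0,0,0,0],
    [28,0,0,0,0],
    [28,0,0,0,0],
    [28,0,0,0,0],
    [28,0,0,0,0],
  ],
)

```text
clock: 19.62
eef_pos: [0.495, -0.0012, 0.0977]
tool_rot: [0.802, 0.597, 0.002, 0.001]
ft_force: [-5.7, 1.1, 17.6]
grip_width: 0.0328
grasp_force: 58.6
```

Request:
servo_tool(
  commands=[
    [28,0,0,-2,0],
    [28,0,0,-2,0],
    [28,0,0,-3,0],
    [28,0,0,-4,0],
    [28,0,0,-4,0],
    [28,0,0,0,0],
    [28,0,0,0,0],
  ],
)

```text
clock: 20.5
eef_pos: [0.4935, -0.0013, 0.1091]
tool_rot: [0.802, 0.597, -0.0, -0.0]
ft_force: [0.1, 0.8, -8.0]
grip_width: 0.0322
grasp_force: 60.3
```

Risen 11 mm, and the wrist carries -8 N, just the weight of the loaded caddy, so the catches are free. Lifting on.

Request:
servo_tool(
  commands=[
    [28,0,0,-5,0],
    [28,0,0,-8,0],
    [28,0,0,-10,0],
    [28,0,0,-10,0],
    [28,0,0,-10,0],
    [28,0,0,-10,0],
    [28,0,0,-10,0],
    [28,0,0,-10,0],
    [28,0,0,-10,0],
    [28,0,0,-6,0],
    [28,0,0,-3,0],
    [28,0,0,0,0],
    [28,0,0,0,0],
    [28,0,0,0,0],
  ],
)

```text
clock: 22.25
eef_pos: [0.4936, -0.0014, 0.2009]
tool_rot: [0.802, 0.597, -0.0, -0.0]
ft_force: [0.7, -1.4, -7.8]
grip_width: 0.032
grasp_force: 60.3
```

Run:
```python
from h import *
o=status.get_obs();print(o["eef_pos"],o["grip_width"],o["ft_force"],o["ft_torque"],o["clock"])
p,d=viewer.camera("side");cv2.imwrite("pics/s8.png",cv2.resize(p[70:270,200:460],(780,600),interpolation=cv2.INTER_CUBIC)[:,:,::-1])
p,d=viewer.camera("top")
C=np.array([.494,-.0015]);A=np.array([.2878,.9577]);B=np.array([.9577,-.2878])
P=cloud("top",d,np.ones(d.shape,bool)); ab=np.c_[(P[:,:2]-C)@A,(P[:,:2]-C)@B,P[:,2]]
for a in(-.1055,-.0495,.0495,.1055):
    Q=ab[(abs(ab[:,0]-a)<.02)&(abs(ab[:,1])<.02)&(P[:,2]<.26)]
    if len(Q): print(a,len(Q),np.percentile(Q[:,2],[5,95]).round(4))
for s in(-1,1):
    Q=ab[(abs(ab[:,0]-s*.134)<.006)&(abs(ab[:,1])<.04)&(P[:,2]>.12)&(P[:,2]<.18)]; print("rim",s,len(Q),np.percentile(Q[:,2],[50,90]) if len(Q) else "")
```

```text
[ 0.49363246 -0.00138753  0.20093954] 0.032038872378961636 [ 0.71712064 -1.41319543 -7.81358481] [ 0.0610308  -0.05653596 -0.03067067] 22.25
-0.1055 250 [0.1133 0.2028]
-0.0495 313 [0.1156 0.2221]
rim -1 65 [0.15911895 0.16177974]
rim 1 0
```

View pics/s8.png

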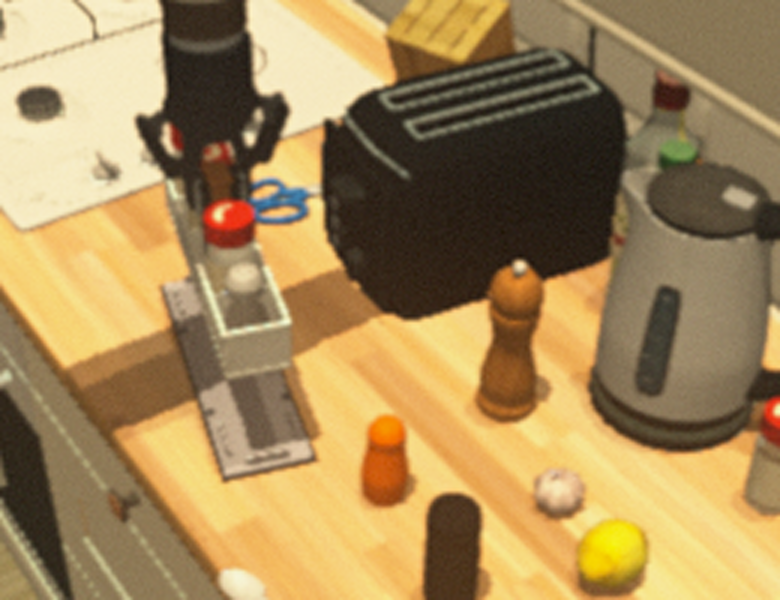

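The caddy hangs clear of its base. The right-end rim is about 0.160 m up, so it rose about 103 mm and hangs level. The jars and shaker are still in it.

```bash
python3 -c "
from workcell import bot
print(bot.job_done())"
```

```text
the job is handed in; nothing more can be done
None
```

The job is handed in: the salt shaker is in the right end cell and the spice jar in the left one, and the arm is holding the caddy with both catches squeezed, level and about 10 cm above its base, at about 22 s. The final pictures did not clearly show the left end of the caddy, but the wrist force matched the full load.

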